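# Open the casting mould and set the plinth to dry

## Robot

A 7-joint arm with a two-finger parallel gripper is mounted at the origin on the work surface. World frame = base frame: x ahead of the robot, y to its left, z up, the work surface at z = 0. Lengths are in m, angles in rad, forces in N, time in s.
With the tool pointing down it reaches from about 0.425 to 0.875 m from the base axis. Payload 4.7 kg.
Tool frame: the origin (TCP) lies on the centre line of the jaws, within the pads' length; the fingertips stand 22 mm ahead of it and the grasp point (between the pads) lies 3 mm ahead of it (tcp_to_tips is the distance from the TCP to the fingertips, in m); z points along the fingers, x is the direction in which the jaws open and shut, and the axes are right-handed (so a half turn about z gives the same grasp; the last joint's range is limited). The gripper opens to 87 mm and grips with 3 to 60 N. Pads are 19 mm wide; open, the fingers measure 117 mm over their backs; the gripper's body (75 mm by 190 mm) begins 51 mm behind the grasp point.
Start: joints at [1.267, 0.321, -0.07, 1.45, 0.023, 1.371, -0.057], TCP at [0.203, -0.617, 0.245] pointing down, gripper open.
Joint ranges: [-2.86, 2.86], [-0.3, 2.09], [-1.38, 1.24], [0.06, 2.45], [-1.56, 4.7], [0.09, 2.05], [-2.69, 2.69]. Speed limits (rad/s): [2.57, 2.57, 3.14, 3.14, 3.14, 3.14, 3.14].

## Interface

Orientations are given as a unit quaternion [x, y, z, w].
In Python, from rig import sense, get_image, camera_params, finish_job, tcp_to_tips gives the robot as it stands.
- The arm moves only by the tool send_rows, never from a script. Its argument "plan" is a list that holds one entry, the list of rows, each a list of 5 numbers: the opening, from 0 (shut) to 1 (fully open), then the shift along the tool's x, y, z in m, then the turn about the tool's z in degrees. In form: [[[hand, tx, ty, tz, twist], ...]]. A call has 1 to 8 rows; each row is the pose to reach, as a shift and turn from the pose commanded when the call began, along the tool's axes at that moment; what a row does not reach only later rows make up. A row lasts 1/8 s, in which the tool goes at most 62.5 mm and 10.7 degrees, less where a joint would pass 70% of its speed; a pose out of reach is approached as far as the arm can. A call with a gripper value outside its range is refused whole. The fingers move at their own pace and stop on an object; "force" is the grip in N (left out, the last holds). Time passes only in rows, so rows that repeat a pose let the fingers close. It gives the time, the measured TCP pose, the force and the opening at its end, in the units of the state.
- sense(): the state, without advancing time (a new reading comes with each control period).
- get_image(name): name is "side" or "top"; returns the picture (420x560x3 uint8, red, green, blue); there is no depth.
- camera_params(name): a dict with "fx", "fy", "cx", "cy" (pixels), "dist_coeffs" ([k1, k2, p1, p2, k3] as OpenCV has them; the pictures are not rectified), "R" (3x3) and "t" (3): a world point X has camera coordinates R X + t. Camera axes: x right, y down, z forward; pixel columns grow to the right and rows downward; lengths in m; the calibration is good to about 2 mm. A picture is of the moment at which its call begins. camera_params takes no time and is no camera call.
- finish_job(): hands the job in, once; it reports no verdict.
The state is a dict: "time_s": time; "qpos": joint angles; "qvel": joint speeds; "effort": joint torques, N m; "position": TCP position; "orientation": TCP orientation; "contact_force": force on the tool from outside, world axes, zero at the start; "torque": the same for the moment, N m; "opening": finger opening in m.
Only numpy, scipy, OpenCV 4.12 (cv2) and the standard library are available. Lean on these libraries where they do the work, as an engineer would, in place of code of your own. Each camera call takes 0.05 s, during which the arm holds its last target. There are 200 camera calls.

## Task

In the statue studio, swing the lid of the grey clamshell mould up by its bar handle and over past vertical so that it stays open by itself. Then lift the cast plaster plinth out of the mould and set it down gently, upright, in the middle of the slatted wooden drying board, and let go; do not drop it.

Things in the scene. Friction and masses are not known exactly. Their poses are not given: they have to be found in the camera images.
- mould: Fixed lower half of the grey clamshell mould, a block 140 (x) x 120 (y) x 45 mm high; origin at the centre of its underside, z up. The lid's hinge line runs along y at x = +70, z = 45 mm. The lid's bar handle stands out on the -x side: lid shut, the bar's middle is at x = -120, y = 0, z = 67 mm. The pocket in the block is 86 (x) x 62 (y) x 22 mm deep.
- lid (a joint): Lid angle, rad: 0 shut, 1.57 upright, 2.1 at the stop; grows as the bar swings up and over to the mould's +x. Hollow grey lid 140 x 120 x 46 mm, 0.4 kg. Its steel bar, 10 mm round, 110 mm long along y, is 45 mm clear of the lid on an arm at each end. No spring or latch: it falls shut below about 1.1; beyond 1.4 it falls, damped, to the stop and stays.
- plinth_mid (a point): Centre (27 mm above the underside) of the white plaster casting in the mould, a stepped statue plinth 54 mm high, 0.2 kg. Lower step 80 (x) x 56 (y) x 22 mm, in the pocket with 3 mm play, its top flush with the block; upper step 60 (x) x 38 (y) x 32 mm, standing above the block under the hollow lid. z up, x and y along its sides as the mould's.
- board: Slatted wooden drying board, fixed, 140 x 140 mm, five pale slats on two runners; origin at the centre of its underside, z up, x and y along its sides, slat tops at z = 18 mm. It lies to the robot's right of the mould, near a white glazed palette with paint dabs, with which it may have changed places.
Things that resemble listed ones, but are neither listed nor needed, are in the scene too. There is more than one size of the mould; the job needs the middle-sized.

How it is judged:
By the outcome, as a careful person would: the job done as asked, in the order asked, and still so for the second after the job is handed in, with the robot touching nothing.
It also fails if it takes over 61 s, if anything falls off the work surface, if the arm or the gripper's body presses on something with over 40 N, if the wrist force passes 120 N, or if a joint passes its speed limit or range.

## Working session

There is one attempt and no reset: what is moved stays moved. The work goes in short steps, Python scripts to look and compute and a tool call to move; the robot and the scene stay as the last step left them, time stands still between calls to the robot, and variables do not carry over. Pictures are saved under pics/ and viewed, about 8 in all and at most 12, crops included, and the job is handed in when it is done.

Besides the shell and the picture viewer there is one more tool, called after "Emit:" as a command line: name --argument value ..., lists and objects as JSON in quotes. send_rows: Moves the arm, as the interface text tells. Its arguments: {"type":"object","properties":{"plan":{"type":"array"},"force":{"type":"number"}},"required":["plan"]}

```bash
mkdir -p pics
python3 - <<'E'
from rig import *
import cv2,numpy as np
for n in("top","side"):
    im=get_image(n); cv2.imwrite(f"pics/{n}0.png",im[:,:,::-1]); p=camera_params(n)
    R=np.array(p["R"]);print(n,p["fx"],p["dist_coeffs"],"C",-R.T@np.array(p["t"]),R.round(2).tolist())
s=sense();print(s["time_s"],s["position"],s["orientation"],s["opening"],tcp_to_tips)
E
```

```text
top 545.8917502214867 [-0.22427416  0.          0.          0.          0.        ] C [0.24104145 0.0650107  1.42374415] [[0.02, -1.0, 0.01], [-0.99, -0.02, -0.13], [0.13, -0.01, -0.99]]
side 429.18096877102676 [-0.12935279  0.          0.          0.          0.        ] C [0.26894965 0.92877228 0.63676942] [[-0.98, -0.17, 0.02], [-0.11, 0.52, -0.85], [0.14, -0.84, -0.53]]
0.1 [ 0.20293277 -0.61702158  0.24357118] [ 8.10100413e-01 -5.86290513e-01 -7.36128288e-04 -4.61708524e-04] 0.08723384434795667 0.022
```

View pics/top0.png

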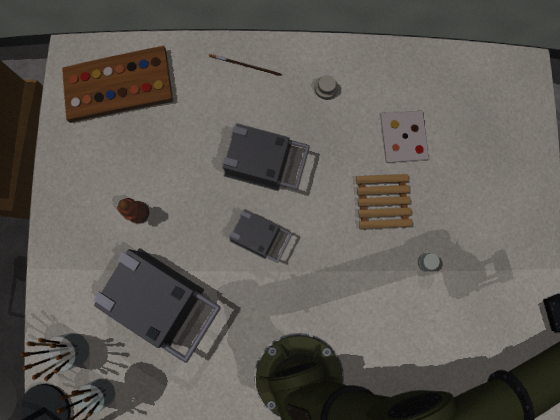

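View pics/side0.png

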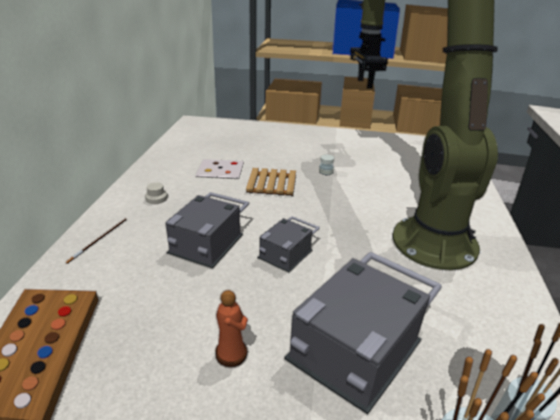

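Top view: the middle mould is at about px (262,157) with its bar at the right, at (313,172). The board is at (385,202), with the palette above it at (405,137). Next is a zoomed crop for edges.

```bash
cat > h.py <<'E'
from rig import *
import cv2,numpy as np
def par(n):
    p=camera_params(n);return np.array([[p["fx"],0,p["cx"]],[0,p["fy"],p["cy"]],[0,0,1]]),np.array(p["dist_coeffs"]),np.array(p["R"]),np.array(p["t"])
def ray(n,uv,z):
    K,d,R,t=par(n);u=cv2.undistortPoints(np.array(uv,float).reshape(-1,1,2),K,d)[:,0]
    D=np.c_[u,np.ones(len(u))]@R;C=-R.T@t
    return C+D*((z-C[2])/D[:,2])[:,None]
def pix(n,X):
    K,d,R,t=par(n);return cv2.projectPoints(np.array(X,float).reshape(-1,3),cv2.Rodrigues(R)[0],t,K,d)[0][:,0]
E
python3 - <<'E'
from h import *
im=cv2.imread("pics/top0.png")
c=cv2.resize(im[115:245,215:425],None,fx=3.8,fy=3.8,interpolation=cv2.INTER_CUBIC);cv2.imwrite("pics/c0.png",np.clip(c*1.6,0,255))
hsv=cv2.cvtColor(im,cv2.COLOR_BGR2HSV)
m=cv2.inRange(hsv,(8,90,90),(30,255,255));m[:,:345]=0;m[:,425:]=0;m[:165]=0;m[240:]=0
m=cv2.morphologyEx(m,cv2.MORPH_CLOSE,np.ones((9,9)))
k=max(cv2.findContours(m,0,2)[0],key=cv2.contourArea);b=cv2.boxPoints(cv2.minAreaRect(k))
X=ray("top",b,.018);print("board",b.tolist(),X.round(4).tolist(),X.mean(0),np.linalg.norm(X-np.roll(X,1,0),axis=1))
E
```

```text
board [[356.33538818359375, 176.0369110107422], [408.45233154296875, 173.1415252685547], [411.326171875, 224.87074279785156], [359.209228515625, 227.76612854003906]] [[0.5283, -0.1412, 0.018], [0.5403, -0.2819, 0.018], [0.4017, -0.2879, 0.018], [0.3913, -0.1489, 0.018]] [ 0.46540761 -0.21498085  0.018     ] [0.1372311  0.14127308 0.13869973 0.13940066][ WARN:0@0.062] global loadsave.cpp:1063 imwrite_ Unsupported depth image for selected encoder is fallbacked to CV_8U.
```

View pics/c0.png

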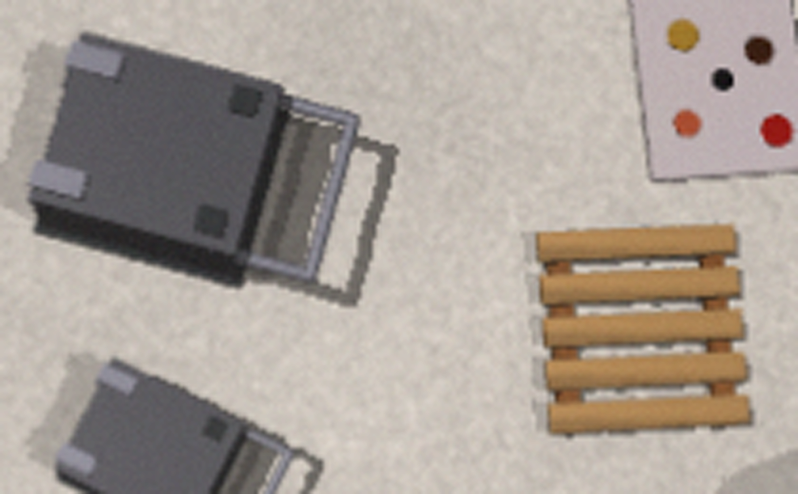

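Run:
```python
from h import *
f=lambda l:np.array(l)/3.8+[215-.37,115-.37]
T=ray("top",f([(83,36),(284,92),(238,252),(35,197)]),.091)
B=ray("top",f([(352,117),(312,274)]),.067)
print("lid",T.round(4).tolist(),T.mean(0),np.linalg.norm(T-np.roll(T,1,0),axis=1))
print("bar",B.round(4).tolist(),B.mean(0),np.linalg.norm(B[0]-B[1]))
ax=(T[0]+T[3]-T[1]-T[2])[:2];a=np.arctan2(ax[1],ax[0]);b=(B[0]-B[1]);print("mould yaw",np.degrees(a),"from bar y:",np.degrees(np.arctan2(b[1],b[0]))) 
d=T.mean(0)-B.mean(0);print(np.linalg.norm(d[:2]),np.degrees(np.arctan2(d[1],d[0])))
# side view check: project predicted box and bar
o=T.mean(0)[:2];c,s=np.cos(a),np.sin(a);W=lambda x,y,z:[o[0]+c*x-s*y,o[1]+s*x+c*y,z]
P=[W(-.07,-.06,.091),W(.07,-.06,.091),W(.07,.06,.091),W(-.07,.06,.091),W(-.12,-.055,.067),W(-.12,.055,.067),W(.07,.06,0),W(.07,-.06,0)]
im=cv2.imread("pics/side0.png")
im=cv2.resize(im,None,fx=4,fy=4)
for q in pix("side",P):cv2.circle(im,tuple(int(v*4+1.5) for v in q),4,(0,0,255),-1)
X=ray("top",[(384,202)],.018)[0]
for q in pix("side",[[.5283,-.1412,.018],[.5403,-.2819,.018],[.4017,-.2879,.018],[.3913,-.1489,.018]]):cv2.circle(im,tuple(int(v*4+1.5) for v in q),4,(0,255,0),-1)
cv2.imwrite("pics/s1.png",im[620:1080,600:1220])
s=sense();from scipy.spatial.transform import Rotation as Ro
print(Ro.from_quat(s["orientation"]).as_matrix().round(3))
```

```text
lid [[0.6407, 0.1735, 0.091], [0.6048, 0.0389, 0.091], [0.4961, 0.067, 0.091], [0.5301, 0.2012, 0.091]] [0.56791706 0.12013221 0.091     ] [0.1139582  0.13933119 0.11227601 0.13846851]
bar [[0.5951, -0.0077, 0.067], [0.4869, 0.0175, 0.067]] [0.54101786 0.00489856 0.067     ] 0.11105604960906555
mould yaw 75.43642581515596 from bar y: -13.139133851165248
0.11833157042513713 76.86062656745393
[[ 0.313 -0.95  -0.001]
 [-0.95  -0.313  0.002]
 [-0.002  0.    -1.   ]]
```

View pics/s1.png

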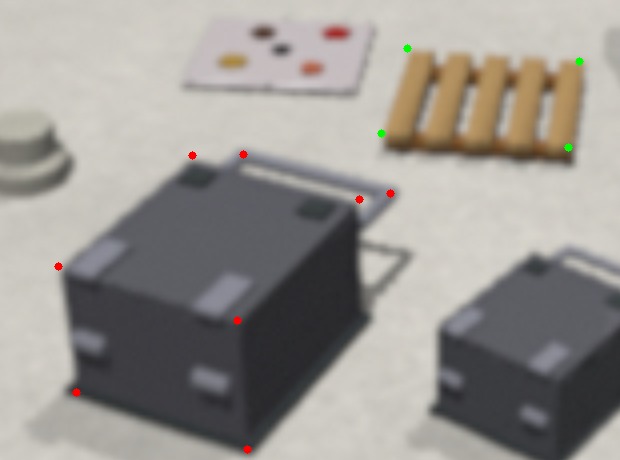

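The side view agrees with the top fit to about 3 mm. I'll take the mould centre as (0.566, 0.120) with yaw 76.3°, and the board as (0.464, -0.215). Now a move helper and the first approach.

```bash
cat >> h.py <<'E'
from scipy.spatial.transform import Rotation as Ro
O=np.array([.566,.120]);YAW=76.3;c,s_=np.cos(np.radians(YAW)),np.sin(np.radians(YAW))
W=lambda x,y,z:np.array([O[0]+c*x-s_*y,O[1]+s_*x+c*y,z])
def shift(target,yaw=None):
    s=sense();M=Ro.from_quat(s["orientation"]).as_matrix();d=M.T@(np.array(target)-s["position"])
    y0=np.degrees(np.arctan2(M[1,0],M[0,0]));tw=0 if yaw is None else -((yaw-y0+180)%360-180)
    return np.r_[d.round(4),round(tw,1)]
E
python3 - <<'E'
from h import *
print(W(-.12,0,.067),shift(W(-.12,0,.18),YAW-180),shift(W(-.12,0,.070),YAW-180))
E
```

```text
[0.53757942 0.00341411 0.067     ] [-0.4847 -0.5118  0.0644 31.9   ] [-0.4845 -0.5118  0.1744 31.9   ]
```

Emit:
send_rows --plan '[[[0.4,-0.02,-0.02,0,2],[0.4,-0.055,-0.058,0,6],[0.4,-0.09,-0.096,0,10],[0.4,-0.125,-0.134,0,14],[0.4,-0.16,-0.17,0,18],[0.4,-0.195,-0.206,0,22],[0.4,-0.23,-0.243,0,26],[0.4,-0.265,-0.28,0,31.9]]]'

```text
time_s: 1.1
position: [0.3866, -0.2766, 0.2443]
orientation: [-0.617, 0.787, 0.0, -0.0]
contact_force: [1.2, -0.4, -0.3]
opening: 0.0352
```

Run:
```python
from h import *
s=sense();print(s["position"],s["qpos"].round(2) if hasattr(s["qpos"],"round") else s["qpos"],shift(W(-.12,0,.18),YAW-180))
```

```text
[ 0.38663345 -0.27657429  0.24430222] [ 0.9  -0.04 -0.33  1.86 -0.01  1.32 -1.23] [-0.308  -0.0794  0.0642 -0.2   ]
```

Emit:
send_rows --plan '[[[0.4,-0.045,-0.012,0.01,0],[0.4,-0.09,-0.024,0.02,0],[0.4,-0.135,-0.036,0.03,0],[0.4,-0.18,-0.048,0.04,0],[0.4,-0.225,-0.06,0.05,0],[0.4,-0.27,-0.07,0.06,0],[0.4,-0.308,-0.079,0.064,0],[0.4,-0.308,-0.079,0.064,0]]]'

```text
time_s: 2.1
position: [0.5361, 0.0063, 0.1799]
orientation: [-0.62, 0.784, 0.001, 0.0]
contact_force: [0.1, -1.2, 0.3]
opening: 0.0347
```

Run:
```python
from h import *
s=sense();print(s["position"],s["qpos"].round(2),shift(W(-.12,0,.18),YAW-180),shift(W(-.12,0,.070),YAW-180))
a=get_image("side")[130:270,140:300,::-1];b=get_image("top")[95:235,225:385,::-1]
im=np.hstack([cv2.resize(v,None,fx=2.5,fy=2.5,interpolation=2) for v in(b,a)]);cv2.imwrite("pics/p1.png",np.clip(im*1.4,0,255).astype(np.uint8))
```

```text
[0.53605957 0.00627507 0.17986526] [ 0.54  0.17 -0.65  1.8   0.11  1.21 -1.95] [ 2.4e-03 -2.1e-03 -1.0e-04  4.0e-01] [ 0.0027 -0.0023  0.1099  0.4   ]
```

View pics/p1.png

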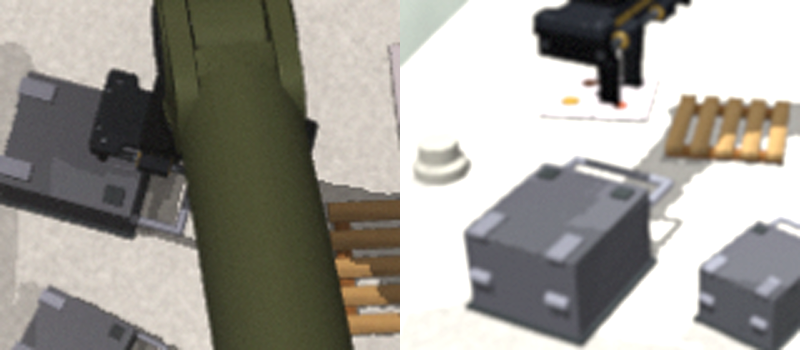

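The gripper hangs over the bar with its jaws across it, the body reaching over the lid but clear of it. I'll descend and close lightly.

Emit:
send_rows --plan '[[[0.4,0.002,-0.002,0.02,0.4],[0.4,0.002,-0.002,0.045,0.4],[0.4,0.002,-0.002,0.07,0.4],[0.4,0.002,-0.002,0.09,0.4],[0.4,0.002,-0.002,0.105,0.4],[0.4,0.002,-0.002,0.11,0.4],[0.2,0.002,-0.002,0.11,0.4],[0,0.002,-0.002,0.11,0.4]]]' --force 12

```text
time_s: 3.2
position: [0.538, -0.0002, 0.0713]
orientation: [-0.615, 0.789, -0.001, 0.0]
contact_force: [0.2, 0.4, -0.2]
opening: 0.0222
```

Emit:
send_rows --plan '[[[0,0,0,0,0],[0,0,0,0,0],[0,0,0,0,0]]]'

```text
time_s: 3.58
position: [0.5389, 0.0036, 0.0713]
orientation: [-0.616, 0.788, 0.001, 0.003]
contact_force: [2.7, 6.6, -2.3]
opening: 0.0092
```

```bash
cat >> h.py <<'E'
def arc(th):  # TCP world at lid angle th
    r=np.hypot(.19,.022);p=np.arctan2(.022,.19)+th
    return W(.07-r*np.cos(p),0,.045+r*np.sin(p)+.003)
E
python3 - <<'E'
from h import *
s=sense();print(s["position"],s["opening"],s["contact_force"],shift(arc(0)))
for t in np.arange(0,2.11,.1):
    p=arc(t)-arc(0);d=p[:2]@[c,s_];print(round(t,2),(-d).round(4),(-p[2]).round(4))
E
```

```text
[0.53887697 0.00363933 0.07133916] 0.009218265919486565 [ 2.74960494  6.57775184 -2.29522547] [0.0005 0.0012 0.0013 0.    ]
0.0 -0.0 -0.0
0.1 -0.0031 -0.0189
0.2 -0.0082 -0.0373
0.3 -0.015 -0.0552
0.4 -0.0236 -0.0723
0.5 -0.0338 -0.0884
0.6 -0.0456 -0.1034
0.7 -0.0589 -0.1172
0.8 -0.0734 -0.1296
0.9 -0.0891 -0.1405
1.0 -0.1059 -0.1498
1.1 -0.1234 -0.1573
1.2 -0.1417 -0.1631
1.3 -0.1604 -0.167
1.4 -0.1794 -0.169
1.5 -0.1985 -0.1691
1.6 -0.2175 -0.1673
1.7 -0.2363 -0.1636
1.8 -0.2546 -0.158
1.9 -0.2722 -0.1507
2.0 -0.2891 -0.1416
2.1 -0.3049 -0.1309
```

The bar is held, with the opening at 9.2 mm. I'll swing along the arc.

Emit:
send_rows --plan '[[[0,-0.002,0,-0.009,0],[0,-0.004,0,-0.019,0],[0,-0.006,0,-0.028,0],[0,-0.009,0,-0.037,0],[0,-0.012,0,-0.046,0],[0,-0.016,0,-0.055,0],[0,-0.02,0,-0.064,0],[0,-0.024,0,-0.072,0]]]'

```text
time_s: 4.58
position: [0.5448, 0.0271, 0.1431]
orientation: [-0.616, 0.788, 0.001, 0.003]
contact_force: [5.7, 7.1, -8.3]
opening: 0.0095
```

Run:
```python
from h import *
s=sense();print(s["position"],s["opening"],s["contact_force"],shift(arc(.4)),shift(arc(.8)))
```

```text
[0.54482007 0.02712048 0.14311146] 0.009492389046185616 [ 5.6847382   7.11250638 -8.2766773 ] [0.0012 0.0014 0.0008 0.    ] [-0.049   0.0014 -0.0562  0.    ]
```

Emit:
send_rows --plan '[[[0,-0.01,0.001,-0.016,0],[0,-0.022,0.001,-0.031,0],[0,-0.035,0.001,-0.045,0],[0,-0.05,0.001,-0.057,0],[0,-0.065,0.001,-0.068,0],[0,-0.082,0.001,-0.078,0],[0,-0.1,0.001,-0.085,0],[0,-0.118,0.001,-0.091,0]]]'

```text
time_s: 5.58
position: [0.5723, 0.1374, 0.2347]
orientation: [-0.614, 0.789, -0.001, 0.001]
contact_force: [4.4, -2.5, 0.3]
opening: 0.0095
```

Run:
```python
from h import *
s=sense();print(s["position"],s["opening"],s["contact_force"],s["qpos"].round(2),shift(arc(1.2)),shift(arc(2)))
```

```text
[0.57233873 0.13744502 0.23467845] 0.00950314562825542 [ 4.37974512 -2.51350568  0.26009548] [ 0.33  0.26 -0.72  1.61  0.18  1.34 -2.24] [-0.0032  0.0021  0.0016  0.    ] [-0.1506  0.0033  0.0229  0.    ]
```

Emit:
send_rows --plan '[[[0,-0.019,0.001,-0.004,0],[0,-0.038,0.001,-0.006,0],[0,-0.057,0.001,-0.006,0],[0,-0.076,0.001,-0.004,0],[0,-0.095,0.001,-0.001,0],[0,-0.113,0.001,0.005,0],[0,-0.13,0.001,0.012,0],[0,-0.145,0.001,0.02,0]]]'

```text
time_s: 6.58
position: [0.6075, 0.2796, 0.2145]
orientation: [-0.615, 0.789, -0.001, 0.002]
contact_force: [6.5, -0.5, 0.8]
opening: 0.0092
```

Run:
```python
from h import *
s=sense();print(s["position"],s["opening"],s["contact_force"],s["qpos"].round(2),shift(arc(2)))
```

```text
[0.60746753 0.27963219 0.21449576] 0.009173439169503987 [ 6.45852897 -0.52117192  0.76602039] [ 0.06  0.47 -0.73  1.42  0.31  1.36 -2.5 ] [-0.0041  0.0025  0.0029  0.    ]
```

Emit:
send_rows --plan '[[[0.35,0,0,0,0],[0.35,0,0,0,0],[0.35,0,0,0,0],[0.35,0,0,-0.02,0],[0.35,0,0,-0.045,0],[0.35,0,0,-0.07,0],[0.35,0,0,-0.09,0],[0.35,0,0,-0.09,0]]]'

```text
time_s: 7.58
position: [0.606, 0.2792, 0.3062]
orientation: [-0.615, 0.789, -0.001, 0.002]
contact_force: [-0.2, 1.2, -0.9]
opening: 0.0308
```

Run:
```python
from h import *
s=sense();print(s["position"],s["contact_force"],shift(W(-.03,0,.24),YAW-90))
```

```text
[0.60597424 0.27916588 0.30621479] [-0.18432035  1.15720521 -0.91370769] [ 1.943e-01 -0.000e+00  6.580e-02 -9.040e+01]
```

Emit:
send_rows --plan '[[[0.35,0.03,0,0,-8],[0.35,0.075,0,0,-18],[0.35,0.12,0,0,-28],[0.35,0.165,0,0,-38],[0.6,0.21,0,0.01,-48],[0.8,0.255,0,0.02,-58],[1,0.3,0,0.03,-68],[1,0.335,0,0.03,-78]]]'

```text
time_s: 8.57
position: [0.522, -0.0487, 0.2718]
orientation: [0.975, -0.224, -0.002, 0.001]
contact_force: [0.7, -0.0, 0.1]
opening: 0.0627
```

Run:
```python
from h import *
s=sense();print(s["position"],s["contact_force"],s["qpos"].round(2),shift(W(0,0,.2),YAW-90))
a=get_image("side")[100:270,120:320,::-1];b=get_image("top")[75:245,205:405,::-1]
cv2.imwrite("pics/t2.png",b);cv2.imwrite("pics/s2.png",a)
im=np.hstack([cv2.resize(v,None,fx=2,fy=2,interpolation=2) for v in(b,a)]);cv2.imwrite("pics/p2.png",np.clip(im*1.4,0,255).astype(np.uint8))
```

```text
[ 0.52195667 -0.0486641   0.27175774] [ 0.71696466 -0.014236    0.13303922] [ 0.81  0.09 -0.81  1.69  0.07  1.39 -0.46] [ -0.0338  -0.1711   0.0716 -12.2   ]
```

View pics/p2.png

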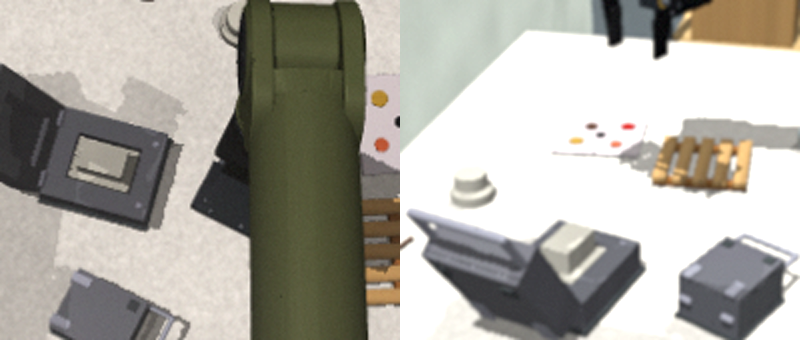

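The lid stands open at the stop and the plinth is visible at crop (105,160). I'll check its predicted outline against a mask.

Run:
```python
from h import *
im=cv2.imread("pics/t2.png")
f=cv2.resize(im,None,fx=9,fy=9,interpolation=2);f=np.clip(f.astype(float)*1.5,0,255).astype(np.uint8)
for hx,hy,z,col in((.03,.019,.077,(0,0,255)),(.04,.028,.045,(0,255,0)),(.07,.06,.045,(255,0,0))):
    P=pix("top",[W(x,y,z) for x,y in((-hx,-hy),(hx,-hy),(hx,hy),(-hx,hy))])-[205,75]
    cv2.polylines(f,[(P*9+4).astype(int)],True,col,1)
cv2.imwrite("pics/f.png",f[430:1060,100:850])
```

```text
(no output)
```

View pics/f.png

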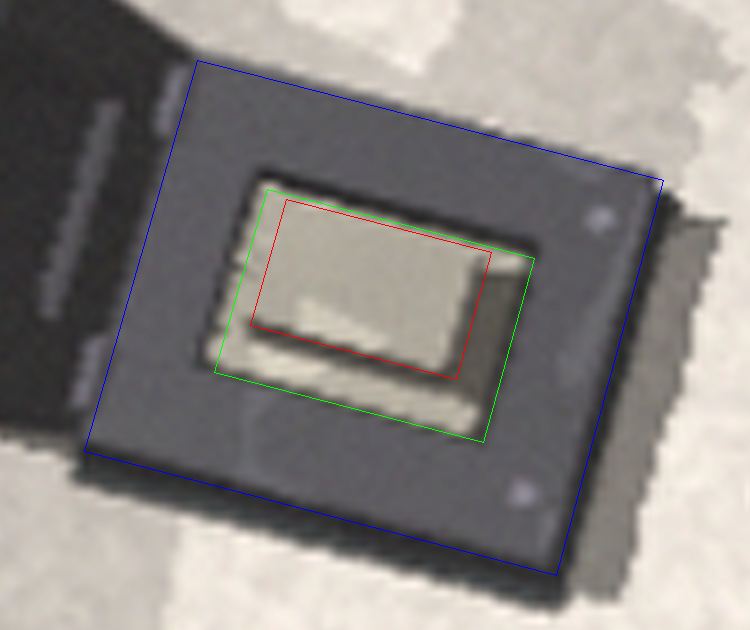

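The outline agrees to within 3 mm, with the plinth about 2 mm towards the hinge. Approach.

Emit:
send_rows --plan '[[[1,-0.005,-0.03,0,-5],[1,-0.012,-0.065,0,-9],[1,-0.019,-0.1,0.02,-12.2],[1,-0.026,-0.14,0.045,-12.2],[1,-0.034,-0.173,0.07,-12.2],[1,-0.034,-0.173,0.1,-12.2],[1,-0.034,-0.173,0.12,-12.2],[1,-0.034,-0.173,0.12,-12.2]]]'

```text
time_s: 9.68
position: [0.5681, 0.1236, 0.1518]
orientation: [0.993, -0.121, -0.002, 0.0]
contact_force: [1.0, -0.6, 0.3]
opening: 0.087
```

Run:
```python
from h import *
s=sense();print(s["position"],s["contact_force"],s["opening"],shift(W(.002,0,.071),YAW-90))
```

```text
[0.56811028 0.12356358 0.15178474] [ 0.97250397 -0.60863009  0.34929842] 0.08695061452486855 [-0.0009  0.0019  0.0808 -0.2   ]
```

Emit:
send_rows --plan '[[[1,-0.001,0.002,0.025,0],[1,-0.001,0.002,0.05,0],[1,-0.001,0.002,0.07,0],[1,-0.001,0.002,0.08,0],[1,-0.001,0.002,0.08,0],[0.6,-0.001,0.002,0.08,0],[0.3,-0.001,0.002,0.08,0],[0.3,-0.001,0.002,0.08,0]]]' --force 20

```text
time_s: 10.68
position: [0.5682, 0.1225, 0.074]
orientation: [0.993, -0.121, 0.0, -0.0]
contact_force: [-0.6, -0.2, -0.4]
opening: 0.0647
```

Emit:
send_rows --plan '[[[0.3,0,0,0,0],[0.3,0,0,0,0],[0.3,0,0,0,0],[0.3,0,0,0,0]]]'

```text
time_s: 11.18
position: [0.5681, 0.1224, 0.0736]
orientation: [0.993, -0.121, 0.0, -0.0]
contact_force: [1.7, 0.4, -0.0]
opening: 0.0379
```

Gripped at 37.9 mm. I'll lift slowly.

Emit:
send_rows --plan '[[[0.3,0,0,0,0],[0.3,0,0,-0.005,0],[0.3,0,0,-0.012,0],[0.3,0,0,-0.02,0],[0.3,0,0,-0.03,0],[0.3,0,0,-0.045,0],[0.3,0,0,-0.065,0],[0.3,0,0,-0.08,0]]]' --force 30

```text
time_s: 12.18
position: [0.5684, 0.1227, 0.1555]
orientation: [0.993, -0.121, 0.001, -0.0]
contact_force: [-0.2, -0.4, -2.2]
opening: 0.038
```

Run:
```python
from h import *
s=sense();print(s["position"],s["contact_force"],s["opening"],shift([.464,-.215,.15],-87),shift([.464,-.215,.15],3))
```

```text
[0.56837936 0.12269185 0.15551141] [-0.23309271 -0.41161095 -2.24138292] 0.038007536983343866 [-2.030e-02  3.529e-01  5.300e-03  7.310e+01] [-2.030e-02  3.529e-01  5.300e-03 -1.690e+01]
```

Emit:
send_rows --plan '[[[0.3,-0.001,0.015,0,-1],[0.3,-0.004,0.055,0,-4],[0.3,-0.007,0.105,0,-7],[0.3,-0.01,0.155,0,-10],[0.3,-0.013,0.205,0,-13],[0.3,-0.016,0.255,0,-15],[0.3,-0.018,0.3,0,-17],[0.3,-0.02,0.335,0,-17]]]'

```text
time_s: 13.18
position: [0.4674, -0.2002, 0.1545]
orientation: [1.0, 0.026, 0.0, 0.001]
contact_force: [-0.1, 0.7, -1.4]
opening: 0.0379
```

Emit:
send_rows --plan '[[[0.3,0,0.012,0,0],[0.3,0,0.018,0.0,0],[0.3,0,0.018,0.015,0],[0.3,0,0.018,0.03,0],[0.3,0,0.018,0.03,0],[0.3,0,0.018,0.03,0]]]'

```text
time_s: 13.92
position: [0.4692, -0.2153, 0.1234]
orientation: [1.0, 0.028, -0.0, -0.0]
contact_force: [-0.5, -0.3, -1.8]
opening: 0.0381
```

Run:
```python
from h import *
s=sense();print(s["position"],s["contact_force"],s["opening"],shift([.464,-.215,.0686],3.3))
a=get_image("side")[110:230,200:340,::-1];b=get_image("top")[140:260,310:450,::-1]
im=np.hstack([cv2.resize(v,None,fx=2.8,fy=2.8,interpolation=2) for v in(b,a)]);cv2.imwrite("pics/p3.png",np.clip(im*1.3,0,255).astype(np.uint8))
```

```text
[ 0.46915241 -0.21531856  0.12337466] [-0.50069878 -0.27570308 -1.79955656] 0.03807020122322655 [-0.0051 -0.0006  0.0548 -0.1   ]
```

View pics/p3.png

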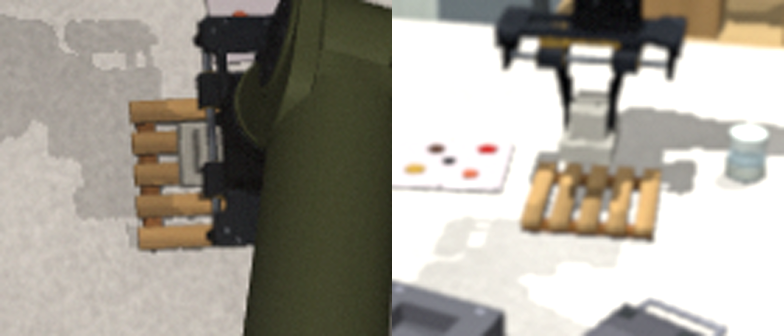

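The plinth hangs upright over the board. I'll lower it, slowly at the end.

Emit:
send_rows --plan '[[[0.3,-0.005,-0.001,0.01,0],[0.3,-0.005,-0.001,0.022,0],[0.3,-0.005,-0.001,0.033,0],[0.3,-0.005,-0.001,0.041,0],[0.3,-0.005,-0.001,0.046,0],[0.3,-0.005,-0.001,0.049,0],[0.3,-0.005,-0.001,0.051,0],[0.3,-0.005,-0.001,0.051,0]]]'

```text
time_s: 15.02
position: [0.4641, -0.2152, 0.0726]
orientation: [1.0, 0.027, 0.0, 0.0]
contact_force: [0.5, 0.2, -2.9]
opening: 0.0377
```

Emit:
send_rows --plan '[[[0.3,0,0,0.001,0],[0.3,0,0,0.001,0],[0.3,0,0,0.002,0],[0.3,0,0,0.002,0],[0.3,0,0,0.003,0],[0.3,0,0,0.003,0]]]'

```text
time_s: 15.78
position: [0.4639, -0.2152, 0.0695]
orientation: [1.0, 0.027, -0.0, -0.0]
contact_force: [0.8, 0.7, -2.5]
opening: 0.0377
```

Not touching yet (z force still about -2.3 N). Going down 0.5 mm at a time.

Emit:
send_rows --plan '[[[0.3,0,0,0.0005,0],[0.3,0,0,0.001,0],[0.3,0,0,0.001,0],[0.3,0,0,0.001,0]]]'

```text
time_s: 16.27
position: [0.464, -0.2152, 0.0686]
orientation: [1.0, 0.027, 0.0, 0.0]
contact_force: [-0.5, 0.4, -2.4]
opening: 0.0376
```

Emit:
send_rows --plan '[[[0.3,0,0,0.0005,0],[0.3,0,0,0.001,0],[0.3,0,0,0.001,0],[0.3,0,0,0.001,0]]]'

```text
time_s: 16.77
position: [0.464, -0.2152, 0.0685]
orientation: [1.0, 0.027, -0.0, 0.0]
contact_force: [-3.2, 1.4, 7.3]
opening: 0.038
```

Contact at +7 N. Releasing and rising.

Emit:
send_rows --plan '[[[0.5,0,0,0,0],[0.6,0,0,0,0],[0.75,0,0,0,0],[0.75,0,0,0,0],[0.75,0,0,-0.01,0],[0.75,0,0,-0.03,0],[0.75,0,0,-0.06,0],[0.75,0,0,-0.09,0]]]'

```text
time_s: 17.77
position: [0.4644, -0.2152, 0.16]
orientation: [1.0, 0.027, 0.001, 0.0]
contact_force: [0.1, -0.4, 0.1]
opening: 0.0652
```

Emit:
send_rows --plan '[[[0.75,0,0.03,-0.02,0],[0.75,0,0.07,-0.04,0],[0.75,0,0.11,-0.06,0],[0.75,0,0.15,-0.06,0],[0.75,0,0.19,-0.06,0],[0.75,0,0.23,-0.06,0],[0.75,0,0.26,-0.06,0],[0.75,0,0.26,-0.06,0]]]'

```text
time_s: 18.77
position: [0.4768, -0.4779, 0.2184]
orientation: [1.0, 0.025, 0.0, 0.0]
contact_force: [-0.3, 1.1, 0.1]
opening: 0.0655
```

Run:
```python
from h import *
s=sense();print(s["time_s"],s["position"],s["contact_force"],s["opening"])
a=get_image("side")[110:290,120:340,::-1];b=get_image("top")[80:260,205:425,::-1]
im=np.hstack([cv2.resize(v,None,fx=1.8,fy=1.8,interpolation=2) for v in(b,a)]);cv2.imwrite("pics/p4.png",np.clip(im*1.3,0,255).astype(np.uint8))
for n,o in(("top",(205,80)),("side",(120,110))):print(n,((pix(n,[[.464,-.215,.072],[.464,-.215,.018]])-o)*1.8).round())
```

```text
18.775 [ 0.47684159 -0.47790405  0.21844388] [-0.28423341  1.09462936  0.114063  ] 0.06551436049393297
top [[330. 212.]
 [322. 217.]]
side [[273.  95.]
 [272. 124.]]
```

View pics/p4.png

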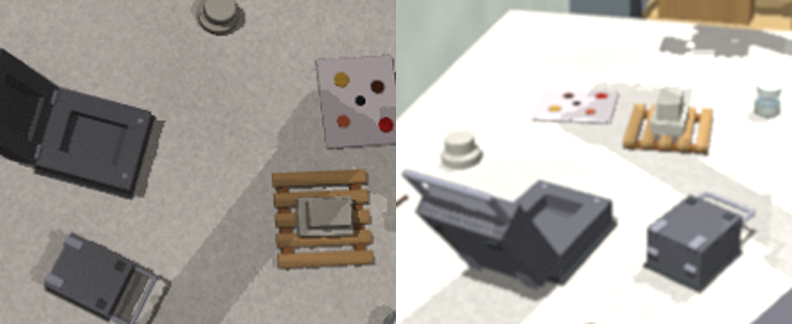

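The plinth stands upright in the middle of the board (top crop (326,216), board centre (322,219)). The lid is open and the mould is empty.

```bash
python3 -c "
from rig import *
print(finish_job())"
```

```text
the job is handed in; nothing more can be done
None
```

I swung the lid of the middle-sized mould over by its bar to about 2 rad and let it go, and it rests open by itself. I then lifted the plinth out by its upper step and lowered it onto the drying board until I felt light contact (about 7 N). After that I opened the jaws and backed the arm away. The job was handed in at about 19 s.

The last pictures show the lid open, the mould empty, and the plinth upright within a few millimetres of the board's centre. The tool is empty and well clear of everything. No check failed. The two cameras disagreed by 2–3 mm, which is about the calibration error, and I allowed for that by averaging.

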